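# Pack the finished steel gifts into their presentation boxes

## Task

The four finished steel pieces on the metal-stamping bench are ready to go out: pack each into its own open presentation box, with the round compact, the card case and the pocket knife lying flat in the recess of their shape and the cuff bracelet lying flat on the insert around the round pad. Set each piece down without dropping it, and leave the hammer and the roll of tape where they are.

Things in the scene. Friction and masses are not known exactly. Their poses are not given: they have to be found in the camera images.
- compact: Closed round pocket compact of brushed steel, a flat disc 60 mm in diameter and 15 mm high, about 0.09 kg, lying flat on the bench. Origin: centre of its underside; z is its axis, pointing up. A small hinge and clasp (looks only) stick out up to 3 mm on its -y and +y sides. Grip it across the diameter above its lowest 6 mm (fingers do not fit into the recess beside it).
- case: Closed flat card case of brushed steel, a rectangular slab 94 x 60 x 13 mm (x, y, z), about 0.11 kg, lying flat on the bench. Origin: centre of its underside; x along the 94 mm side, z up. Grip it across the 60 mm sides above its lowest 6 mm (fingers do not fit into the recess beside it). Either way round is right in the box.
- knife: Closed folding pocket knife with steel handles, a slim bar with half-round ends, 95 x 24 x 14 mm (x, y, z), about 0.09 kg, lying flat on the bench. Origin: centre of its underside; x along its length, z up. Grip it across the 24 mm width above its lowest 6 mm (fingers do not fit into the recess beside it). Either way round is right in the box.
- cuff: Rigid steel cuff bracelet, an oval C-shaped band standing on its edge with the hole upwards, 62 mm (x) by 52 mm (y) outside, 56 x 46 mm inside, band 3 mm thick and 18 mm high, about 0.06 kg. Origin: centre of the oval, at the height of its lower edge; z up. The 27 mm opening of the C is in the middle of the -y side. Grip it from outside across x (62 mm).
- box_compact: Open base of a black presentation box, loose, 0.3 kg, 22 mm high, lid off. Origin: centre of its underside. z up, x along its one side (100 mm), y along the other side (100 mm). The flat grey insert is flush with the rim (22 mm above the bench) and has one recess in its middle, 5 mm deep with a black floor 17 mm above the bench: round, 76 mm in diameter, for the compact.
- box_case: Open base of a black presentation box, loose, 0.3 kg, 22 mm high, lid off. Origin: centre of its underside. z up, x along its long side (130 mm), y along the other side (96 mm). The flat grey insert is flush with the rim (22 mm above the bench) and has one recess in its middle, 5 mm deep with a black floor 17 mm above the bench: rectangular, 110 mm (x) by 76 mm (y), for the card case.
- box_knife: Open base of a black presentation box, loose, 0.3 kg, 22 mm high, lid off. Origin: centre of its underside. z up, x along its long side (130 mm), y along the other side (66 mm). The flat grey insert is flush with the rim (22 mm above the bench) and has one recess in its middle, 5 mm deep with a black floor 17 mm above the bench: narrow rectangular, 111 mm (x) by 40 mm (y), for the knife.
- box_cuff: Open base of a black presentation box, loose, 0.3 kg, 22 mm high, lid off. Origin: centre of its underside. z up, x along its longer side (110 mm), y along the other side (100 mm). Its flat grey insert is flush with the rim, 22 mm above the bench; in its middle stands a black round pad, 26 mm in diameter, its top at 34 mm. The cuff lies on the insert around this pad, turned any way.
- tape: Bystander: roll of masking tape lying flat, 96 mm outside, 74 mm hole, 24 mm high. Origin: centre of its underside.
- hammer: Bystander: hammer with a wooden handle, about 240 mm long and up to 100 mm over the head, lying on the bench at the right of the work. Origin: near the middle of its length, on its underside; x along the handle towards the head.

How it is judged:
By the outcome, as a careful person would: the job done as asked, in the order asked, and still so for the second after the job is handed in, with the robot touching nothing.
It also fails if it takes over 96 s, if anything falls off the work surface, if the arm or the gripper's body presses on something with over 40 N, if the wrist force passes 120 N, or if a joint passes its speed limit or range.

## Robot

A 6-joint arm with a two-finger parallel gripper is mounted at the origin on the work surface. World frame = base frame: x ahead of the robot, y to its left, z up, the work surface at z = 0. Lengths are in m, angles in rad, forces in N, time in s.
With the tool pointing down it reaches from about 0.275 to 0.875 m from the base axis. Payload 12.5 kg.
Tool frame: the origin (TCP) lies at the very end of the fingers, on their centre line; the grasp point (between the pads) lies 19 mm behind it; z points along the fingers, y is the line along which they close (so a half turn about z gives the same grasp; the last joint's range is limited). The gripper opens to 85 mm and grips with 20 to 120 N. Pads are 22 mm wide; open, the fingers measure 114 mm over their backs; the gripper's body (76 mm by 85 mm) begins 54 mm behind the grasp point. The pads swing forward as they close: fully open they stand 13 mm farther back than shut.
Start: joints at [-1.4, 0.351, 1.652, -0, 1.139, -0.085], TCP at [0.139, -0.532, 0.231] pointing down, gripper open.
Joint ranges: [-2.75, 2.75], [-0.79, 2.1], [0.01, 2.65], [-1.57, 4.71], [0.07, 3.14], [-2.87, 2.87]. Speed limits (rad/s): [2.22, 2.22, 2.79, 3.14, 3.14, 3.14].

## Interface

Orientations are given as a rotation vector (axis times angle).
In Python, from rig import arm gives the robot as it stands. Calls block until the motion is done:
- arm.move_to(position, orientation): joint-space move of the TCP to a pose.
- arm.movel(position, max_speed=0.15, ori=None, f_stop=None): straight line of the TCP; ori=None keeps the orientation; max_speed is the mean speed in m/s. With f_stop (N) it stops when the force on the tool has changed by that much, and returns True; else False.
- arm.goto_joints(angles): joint-space move.
- arm.open() and arm.close(grasp_force=None): open the fingers fully, or close them until they stop; grasp_force is the grip in N (None keeps the last).
- arm.dwell(seconds).
- arm.ik(position, orientation): joint angles nearest the present ones, or None.
- arm.snapshot(name): name is "scene" or "top" or "wrist"; returns a dict with "color" (384x512x3 uint8, blue, green, red), "K" (3x3 intrinsics, pixels), "extrinsics" (4x4, takes a point from camera to world coordinates). Camera axes: x right, y down, z forward; pixel columns grow to the right and rows downward; lengths in m; the calibration is good to about 2 mm. A picture is of the moment at which its call begins. There is no depth.
A pose or a line that the arm cannot do raises arm.PlanningError and nothing moves.
- arm.hand_in(): hands the job in; it is judged then, once.
Readings, each from a call of its own:
- arm.get_time(): time.
- arm.get_joint_pos(): joint angles.
- arm.get_joint_vel(): joint speeds.
- arm.get_effort(): joint torques, N m.
- arm.get_tool_pos(): TCP position.
- arm.get_eef_rot(): TCP orientation.
- arm.get_ft_force(): force on the tool from outside, world axes, zero at the start.
- arm.get_moment(): the same for the moment, N m.
- arm.get_grip_width(): finger opening in m.
- arm.get_grasp_force(): force on a finger pad.
Only numpy, scipy, OpenCV 4.12 (cv2) and the standard library are available. Lean on these libraries where they do the work, as an engineer would, in place of code of your own. Each camera call takes 0.05 s, during which the arm holds its last target. There are 200 camera calls.

## Working session

There is one attempt and no reset: what is moved stays moved. The work goes in short steps, each a Python script; the robot and the scene stay as the last script left them, time stands still between calls to the robot, and variables do not carry over. Pictures are saved under pics/ and viewed, at most 14 in all, crops included, and the job is handed in when it is done.

```bash
ls; mkdir -p pics; python3 - <<'E'
from rig import arm
import cv2
for n in("scene","top"):
    s=arm.snapshot(n); cv2.imwrite(f"pics/{n}0.png",cv2.resize(s["color"],(800,600),interpolation=cv2.INTER_CUBIC)); print(n,s["K"].round(1).tolist(),s["extrinsics"].round(3).tolist())
print(arm.get_eef_rot(),arm.get_time())
E
```

```text
pics
scene [[489.3, 0.0, 258.1], [0.0, 489.3, 192.8], [0.0, 0.0, 1.0]] [[-0.817, 0.423, -0.393, 1.116], [0.577, 0.586, -0.57, 0.891], [-0.011, -0.692, -0.722, 1.167], [0.0, 0.0, 0.0, 1.0]]
top [[463.1, 0.0, 262.3], [0.0, 463.1, 188.7], [0.0, 0.0, 1.0]] [[-0.017, -0.997, 0.08, 0.418], [-1.0, 0.016, -0.012, 0.009], [0.011, -0.08, -0.997, 1.338], [0.0, 0.0, 0.0, 1.0]]
[-3.11484217e+00 -4.00600366e-01  5.55022028e-05] 0.1
```

View pics/top0.png

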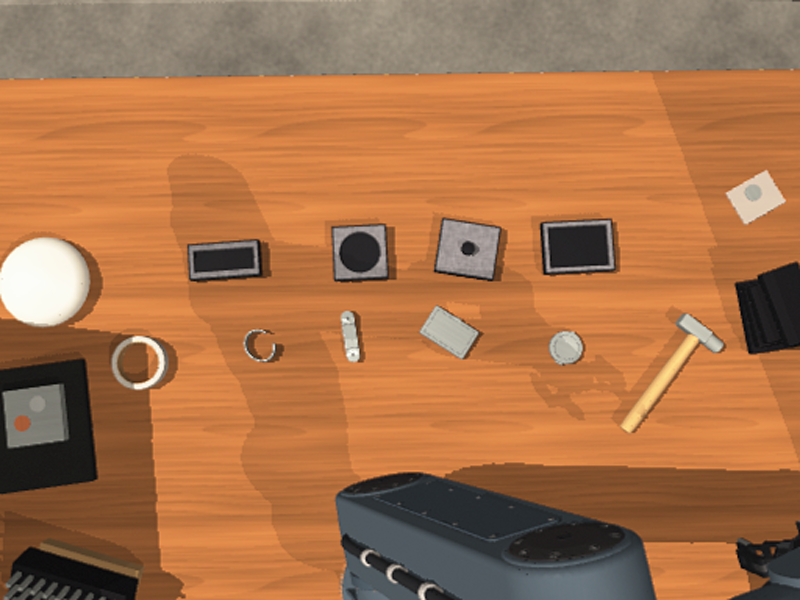

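View pics/scene0.png

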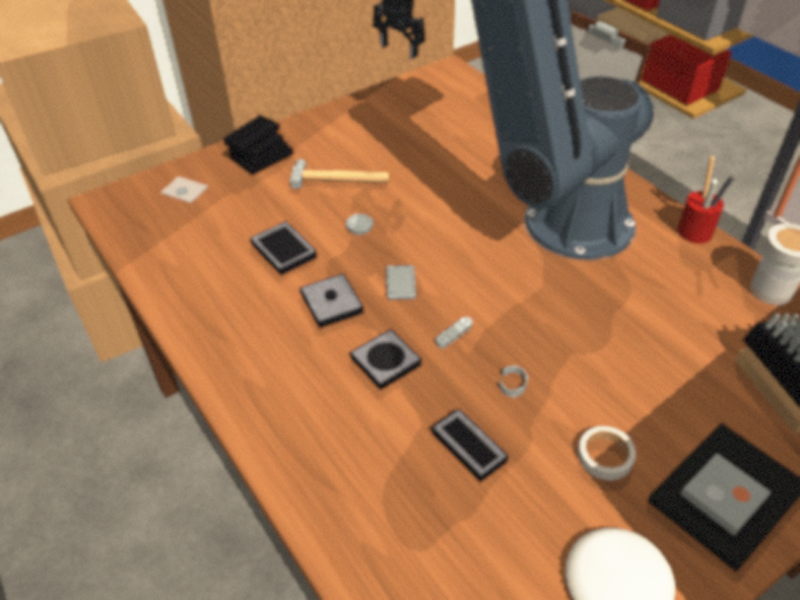

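The top view shows, at 800-px scale, the four boxes in a row: knife (225,260), compact (360,252), cuff (468,249), case (578,246). The pieces are below them: cuff (261,346), knife (350,336), case (450,332), compact (566,347). The hammer and tape are clear of these. I'll enlarge for corner picking.

```bash
python3 - <<'E'
from rig import arm
import cv2
s=arm.snapshot("top")["color"]
for n,c in(("L",110),("R",260)):
    cv2.imwrite(f"pics/top{n}.png",cv2.resize(s[130:240,c:c+160],(800,550),interpolation=cv2.INTER_CUBIC))
E
```

```text
(no output)
```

View pics/topL.png

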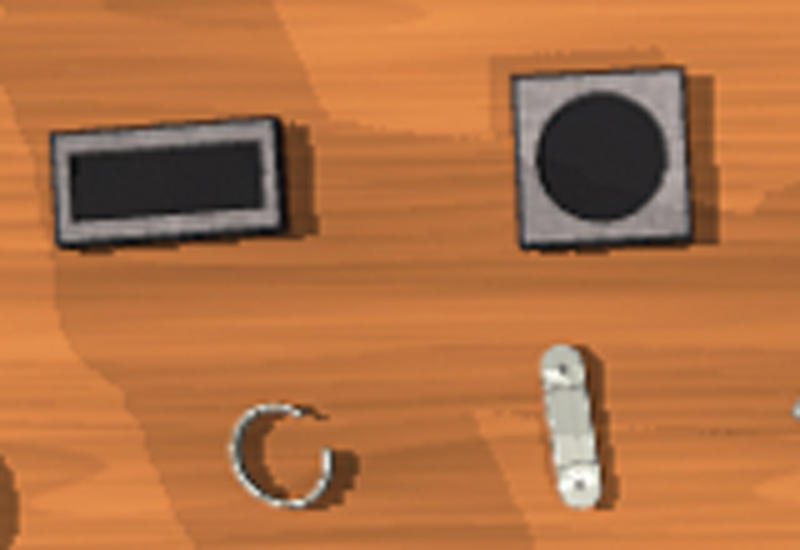

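View pics/topR.png

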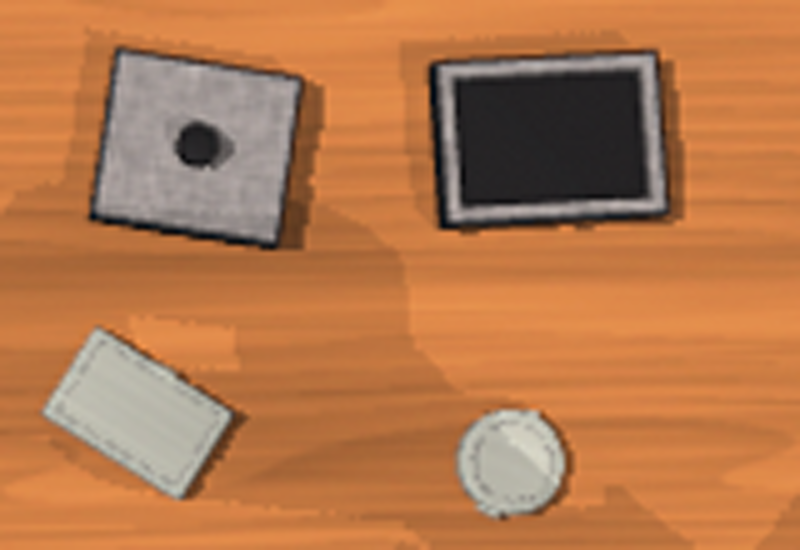

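```bash
cat > h.py <<'E'
from rig import arm
import numpy as np, cv2
from scipy.spatial.transform import Rotation as R
def px2w(s,uv,z):
    "full-image pixels -> world points on plane z"
    uv=np.atleast_2d(uv).astype(float); K,T=s["K"],s["extrinsics"]
    d=(np.linalg.inv(K)@np.c_[uv,np.ones(len(uv))].T).T@T[:3,:3].T; o=T[:3,3]
    return o+d*((z-o[2])/d[:,2])[:,None]
def w2px(s,p):
    T=np.linalg.inv(s["extrinsics"]); q=(np.atleast_2d(p)@T[:3,:3].T+T[:3,3])@s["K"].T
    return q[:,:2]/q[:,2:]
def ori(yaw):
    "tool down, finger closing line (tool y) at world angle yaw (mod pi)"
    x=np.array([np.sin(yaw),-np.cos(yaw),0]); y=np.array([np.cos(yaw),np.sin(yaw),0])
    z=np.cross(x,y); 
    if z[2]>0: x=-x; z=-z
    return R.from_matrix(np.c_[x,y,z]).as_rotvec()
def best_ori(p,yaw):
    "of the two equivalent half turns, the one needing least joint motion"
    j=arm.get_joint_pos(); c=[]
    for k in (0,np.pi):
        o=ori(yaw+k); q=arm.ik(p,o)
        if q is not None: c.append((np.abs(np.array(q)-j).max(),o))
    return min(c,key=lambda t:t[0])[1]
E
python3 - <<'E'
from h import *
s=arm.snapshot("top")
def P(pts,c,z): 
    u=(np.array(pts)+.5)/5-.5+[c,130]; return px2w(s,u,z)[:,:2]
def quad(n,pts,c,z):
    p=P(pts,c,z); e=np.linalg.norm(np.roll(p,-1,0)-p,axis=1)
    v=(p[1]-p[0]+p[2]-p[3]); print(n,p.mean(0).round(4),"edges",(e*1e3).round(0),"yaw of edge01",np.degrees(np.arctan2(v[1],v[0])).round(1))
quad("bknife rec",[(69,155),(262,141),(264,208),(72,222)],110,.022)
quad("bknife rim",[(52,133),(278,119),(283,231),(58,244)],110,.022)
quad("bcomp rim",[(513,76),(683,69),(690,238),(520,245)],110,.022)
quad("bcase rec",[(457,77),(642,68),(652,198),(465,208)],260,.022)
quad("bcuff rim",[(120,48),(301,77),(276,243),(93,216)],260,.022)
quad("case",[(98,327),(240,412),(183,499),(42,412)],260,.013)
print("bcomp hole",P([(602,157)],110,.022),"pad",P([(198,145)],260,.034),"compact",P([(512,462)],260,.015))
k=P([(560,346),(580,508)],110,.014);d=k[0]-k[1];print("knife",k.mean(0),np.linalg.norm(d),np.degrees(np.arctan2(d[1],d[0])))
c=P([(283,456),(322,413),(331,450)],110,.018);d=c[1:].mean(0)-c[0];print("cuff",c.round(4).tolist(),np.degrees(np.arctan2(d[1],d[0])))
w=arm.snapshot("wrist");T=np.linalg.inv(np.block([[R.from_rotvec(arm.get_eef_rot()).as_matrix(),np.array(arm.get_tool_pos())[:,None]],[np.zeros((1,3)),1]]))@w["extrinsics"]
print(T.round(3),w["K"][0,0])
E
```

```text
bknife rec [0.5946 0.332 ] edges [110.  39. 109.  39.] yaw of edge01 -86.7
bknife rim [0.5944 0.3314] edges [129.  65. 128.  64.] yaw of edge01 -87.4
bcomp rim [0.605  0.0839] edges [98. 98. 97. 98.] yaw of edge01 -88.5
bcase rec [ 0.6098 -0.3197] edges [107.  76. 108.  76.] yaw of edge01 -87.9
bcuff rim [ 0.6083 -0.1145] edges [105.  97. 106.  99.] yaw of edge01 -99.7
case [ 0.4563 -0.0792] edges [95. 60. 94. 58.] yaw of edge01 -122.3
bcomp hole [[0.60480351 0.08360486]] pad [[ 0.60694815 -0.11365435]] compact [[ 0.42437673 -0.29067767]]
knife [0.45108754 0.10408132] 0.09306805852129207 6.446651524239763
cuff [[0.4371, 0.2666], [0.4612, 0.2445], [0.4401, 0.2394]] -61.33751121347143
[[ 0.    -0.948 -0.317  0.081]
 [ 1.     0.     0.    -0.001]
 [-0.    -0.317  0.948 -0.143]
 [ 0.     0.     0.     1.   ]] 308.05603834938324
```

Measured sizes agree with the given ones to within 2–3 mm. Next I hover over the compact for a close wrist view and use a bench probe to learn the tip height with the fingers open.

```bash
python3 - <<'E'
from h import *
p=[.424,-.291,.12]; o=best_ori(p,np.radians(77)); arm.move_to(p,o)
s=arm.snapshot("wrist"); c=w2px(s,[[.424,-.291,.015]])[0]; print(c,arm.get_time())
im=s["color"].copy(); cv2.imwrite("pics/w_comp.png",cv2.resize(im,(800,600)))
np.savez("w_comp.npz",**s)
E
```

```text
[259.10985815 192.24963155] 1.75
```

View pics/w_comp.png

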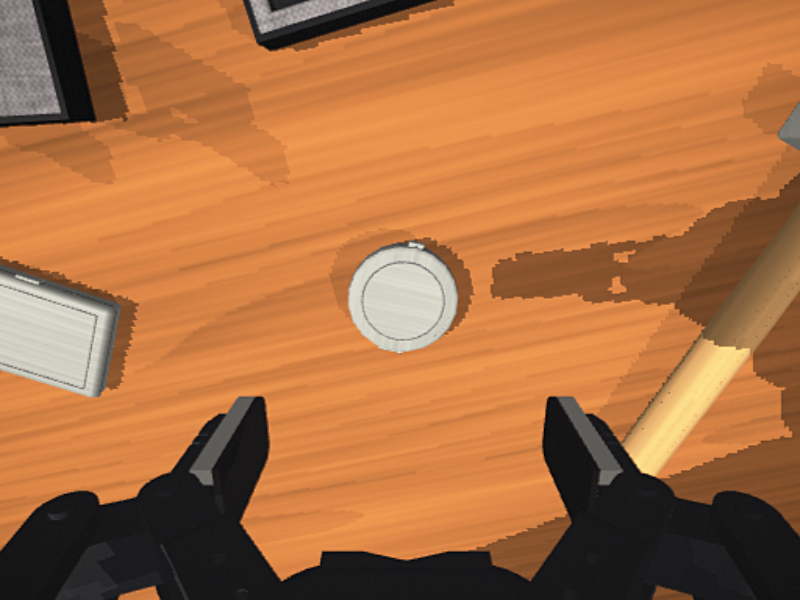

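The compact sits where predicted: centre (404,298), expected (405,300). Its clasp (416,245) and tab (400,352) are well off the closing line. The finger tips project to about 14 mm behind the TCP when open, so the TCP refers to shut fingers. Now the first pick and place.

```bash
cat >> h.py <<'E'
H=.12
def pick(xy,yaw,z,force=35,look=False):
    p=[*xy,H]; o=best_ori(p,yaw)
    arm.move_to(p,o)
    hit=arm.movel([*xy,z],max_speed=.12,f_stop=8); arm.close(force)
    w=arm.get_grip_width(); arm.movel([*xy,H],max_speed=.2)
    print("pick hit",hit,"width",round(w,4),"after lift",round(arm.get_grip_width(),4),"F",np.round(arm.get_grasp_force(),1),"t",arm.get_time())
def place(xy,yaw,zc):
    "zc: TCP height at which the piece should touch"
    p=[*xy,H]; o=best_ori(p,yaw); arm.move_to(p,o)
    arm.movel([*xy,zc+.012],max_speed=.15)
    hit=arm.movel([*xy,zc-.003],max_speed=.025,f_stop=3); z=arm.get_tool_pos()[2]
    f=arm.get_ft_force(); arm.open(); arm.movel([*xy,H],max_speed=.25)
    print("place hit",hit,"z",round(z,4),"expected",zc,"ft",np.round(f,1),"t",arm.get_time())
E
python3 - <<'E'
from h import *
pick((.424,-.291),np.radians(80),.0025)
E
```

```text
pick hit False width 0.0579 after lift 0.0577 F 37.6 t 4.2667
```

```bash
python3 - <<'E'
from h import *
place((.605,.0837),np.radians(90),.0195)
s=arm.snapshot("wrist"); cv2.imwrite("pics/p_comp.png",cv2.resize(s["color"],(640,480))); print(w2px(s,[.605,.0837,.022])*1.25)
E
```

```text
place hit True z 0.0204 expected 0.0195 ft [-0.4 -0.7  4.8] t 7.975
[[325.16078695 243.60099001]]
```

View pics/p_comp.png

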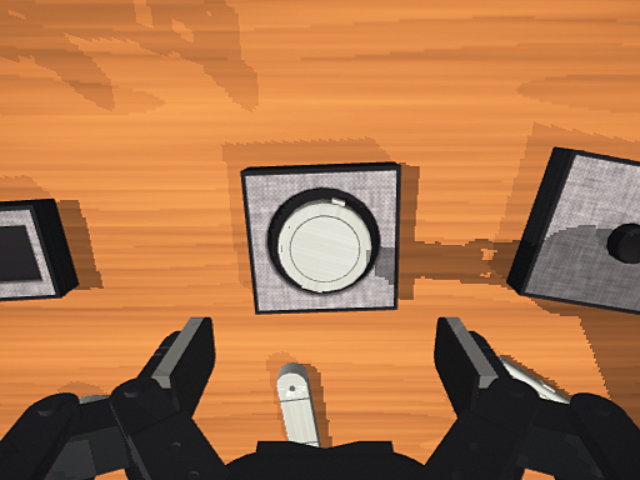

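The compact is lying in its recess: disc about (325,246), recess centre (324,243), with a gap all round. Next the case.

```bash
python3 - <<'E'
from h import *
pick((.4563,-.0792),np.radians(-32.3),.0025)
place((.6098,-.3197),np.radians(2.1),.0195)
s=arm.snapshot("wrist"); cv2.imwrite("pics/p_case.png",cv2.resize(s["color"],(640,480)))
E
```

```text
pick hit False width 0.0587 after lift 0.0587 F 37.8 t 11.4917
place hit True z 0.0204 expected 0.0195 ft [-0.6  0.4  5.9] t 14.7583
```

View pics/p_case.png

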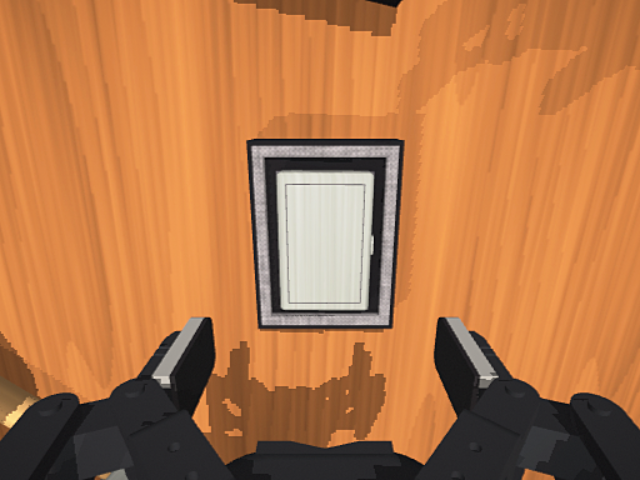

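The case lies flat and centred in its recess (disc rows 170–311, recess 157–315). Next the knife.

```bash
python3 - <<'E'
from h import *
pick((.4511,.1041),np.radians(96.4),.0078)
place((.5945,.3317),np.radians(3),.0248)
s=arm.snapshot("wrist"); cv2.imwrite("pics/p_knife.png",cv2.resize(s["color"],(640,480)))
p=[.437,.267,H]; arm.move_to(p,best_ori(p,np.radians(22)))
s=arm.snapshot("wrist"); cv2.imwrite("pics/w_cuff.png",cv2.resize(s["color"],(800,600))); np.savez("w_cuff.npz",**s)
E
```

```text
pick hit False width 0.0227 after lift 0.0226 F 34.3 t 18.85
place hit True z 0.0251 expected 0.0248 ft [ 0.5 -0.9  5.3] t 22.3167
```

View pics/p_knife.png

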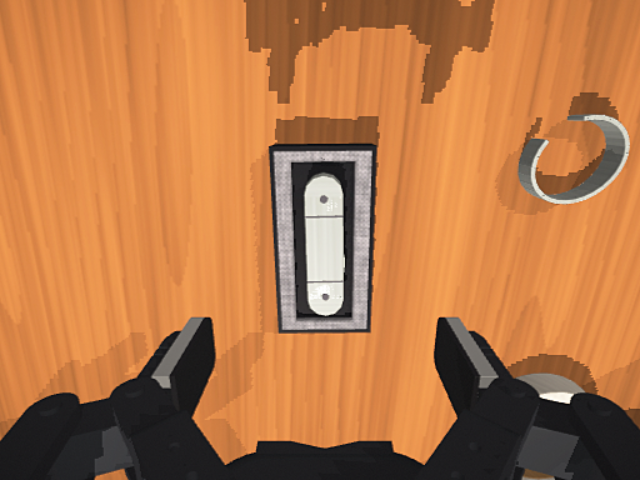

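View pics/w_cuff.png

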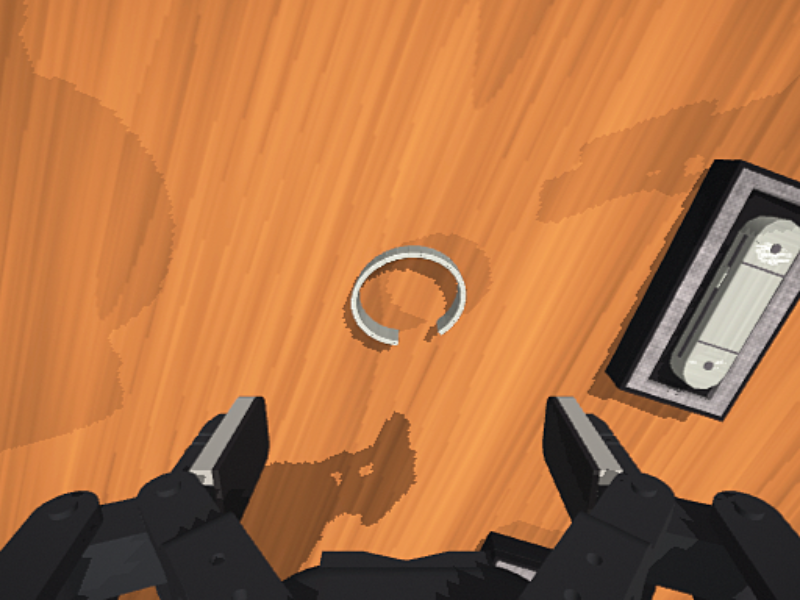

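The knife lies in its recess. The cuff gap ends are at (397,343) and (441,335), the oval spans columns 352–466, and its x axis is tilted about 12° in the image. I'll compute the cuff pose and pick.

```bash
python3 - <<'E'
from h import *
s=np.load("w_cuff.npz")
p=px2w(s,(np.array([(397,343),(441,335),(409,297),(352,303),(466,290),(411,247)])+.5)*.64-.5,.018)[:,:2]
g=p[1]-p[0]; a=np.degrees(np.arctan2(*g[::-1]))%180; d=p[:2].mean(0)-p[2]; a2=(np.degrees(np.arctan2(*d[::-1]))+90)%180
lr=p[4]-p[3]; c=(p[3]+p[4])/2
print("gap",np.linalg.norm(g),"yaw",a,a2,"LR",np.linalg.norm(lr),"centre",p[2],c, "half y",np.linalg.norm(d),np.linalg.norm(p[5]-p[2]))
yaw=np.radians((a+a2)/2); xy=(p[2]+c)/2
assert .02<np.linalg.norm(g)<.034 and .055<np.linalg.norm(lr)<.068
pick(xy,yaw,.002,30)
E
```

```text
gap 0.024600746928678984 yaw 33.1644974204725 34.86156566791471 LR 0.06122610391584904 centre [0.43704113 0.27183377] [0.43681507 0.27202656] half y 0.02484550777310726 0.027076494638627324
pick hit False width 0.0607 after lift 0.0607 F 32.7 t 27.3667
```

```bash
python3 - <<'E'
from h import *
place((.6076,-.1141),np.radians(80),.0245)
s=arm.snapshot("wrist"); cv2.imwrite("pics/p_cuff.png",cv2.resize(s["color"],(640,480)))
E
```

```text
place hit True z 0.0249 expected 0.0245 ft [-0.5  0.6  4.9] t 31.0333
```

View pics/p_cuff.png

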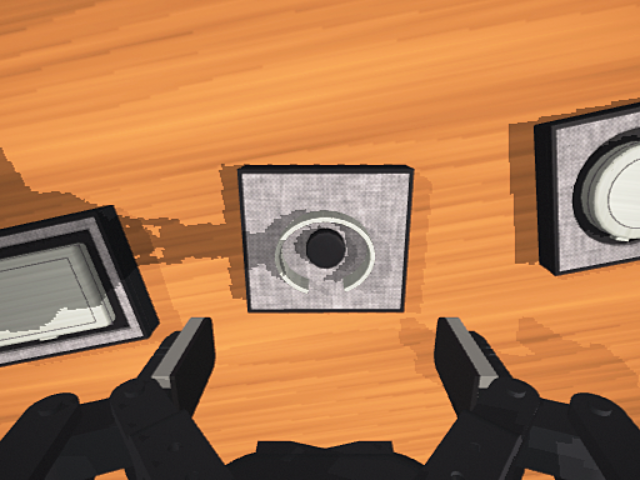

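The cuff stands around the pad: ring columns 280–375, pad at (325,248). I'll retreat and take one overall check.

```bash
python3 - <<'E'
from h import *
p=arm.get_tool_pos(); arm.movel([p[0],p[1],.2],max_speed=.25)
arm.goto_joints([-1.4,.351,1.652,0,1.139,-.085])
s=arm.snapshot("top")["color"]; cv2.imwrite("pics/final.png",cv2.resize(s[130:190,110:420],(800,155),interpolation=cv2.INTER_CUBIC)); print(arm.get_time())
E
```

```text
33.8417
```

View pics/final.png

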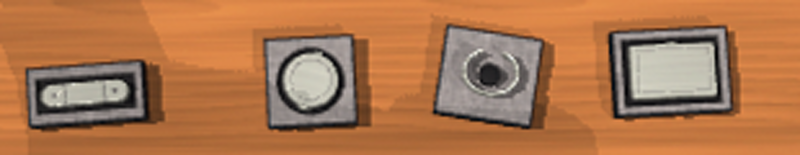

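All four pieces sit in their own boxes with a dark margin all round: knife (85,95), compact (310,80), cuff around the pad (490,72), case (672,70).

```bash
python3 -c "
from rig import arm
print(arm.hand_in())"
```

```text
the job is handed in; nothing more can be done
None
```

The compact, card case and pocket knife are in their recesses and the cuff is around its pad, each set down on contact; I never touched the hammer or tape, and I handed the job in at about 34 s of the 96 s allowed.

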